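Index the peg shaper's size plate under its cover

ROBOT

A 6-joint arm with a two-finger parallel gripper is mounted at the origin on the work surface. World frame = base frame: x ahead of the robot, y to its left, z up, the work surface at z = 0. Lengths are in m, angles in rad, forces in N, time in s.
With the tool pointing down it reaches from about 0.375 to 0.9 m from the base axis. Payload 3.1 kg.
Tool frame: the origin (TCP) lies between the finger pads; the fingertips stand 17 mm ahead of it and the grasp point (between the pads) lies 2 mm behind it (robot.nose_length is the distance from the TCP to the fingertips, in m); z points along the fingers, y is the line along which they close (so a half turn about z gives the same grasp; the last joint's range is limited). The gripper opens to 87 mm and grips with 3 to 60 N. Pads are 19 mm wide; open, the fingers measure 117 mm over their backs; the gripper's body (75 mm by 190 mm) begins 51 mm behind the grasp point.
Start: joints at [-1.444, 0.527, 1.433, -0, 1.181, -0.178], TCP at [0.188, -0.596, 0.24] pointing down, gripper open.
Joint ranges: [-3.08, 3.08], [-0.75, 2.2], [0.22, 2.44], [-1.43, 4.57], [0, 2.65], [-2.85, 2.85]. Speed limits (rad/s): [2.79, 2.79, 3.14, 3.14, 3.14, 3.14].

INTERFACE

Orientations are given as a unit quaternion [x, y, z, w].
In Python, from rig import robot, cams gives the robot as it stands.
- The arm moves only by the shell command python3 -m pendant 'ROWS' [FORCE]. ROWS is JSON, a list of rows, each an object with "jaw": the opening, from 0 (shut) to 1 (fully open); "linear": the shift along the tool's x, y, z in cm, a list of three; "twist": the turn about the tool's z in degrees. A call has 1 to 12 rows; each row shifts and turns the commanded pose from where the row before left it, along the tool's axes as they then stand; what a row does not reach is not made up. A row lasts 1/12 s, in which the tool goes at most 41.7 mm and 7.16 degrees, less where a joint would pass 70% of its speed; a pose out of reach is approached as far as the arm can. A call is refused whole if a number of a shift passes 4.17 or a number of a turn 7.16, either way. A call with a gripper value outside its range is refused whole. The fingers move at their own pace and stop on an object; FORCE is the grip in N (left out, the last holds). Time passes only in rows, so rows that do not move let the fingers close. It gives the time, the measured TCP pose, the force, the opening and the grip force at its end, in the units of the state.
- robot.get_obs(): the state, without advancing time (a new reading comes with each control period).
- cams.camera(name): name is "side" or "top" or "wrist"; returns a dict with "color" (384x512x3 uint8, blue, green, red), "depth" (384x512 float32, m along the optical axis (not along the pixel's ray), 0 where there is no reading), "fov_y" (degrees; the focal length in pixels is half the picture's height over the tangent of half this angle, whatever the lens; pixels are square), "cx", "cy" (the principal point, pixels), "view" (4x4, takes a point from world to camera coordinates). Camera axes: x right, y down, z forward; pixel columns grow to the right and rows downward; lengths in m; the calibration is good to about 2 mm. A picture is of the moment at which its call begins.
- robot.hand_in(): hands the job in; it is judged then, once.
The state is a dict: "time": time; "q": joint angles; "joint_velocities": joint speeds; "joint_torque": joint torques, N m; "position": TCP position; "tool_rot": TCP orientation; "ft_force": force on the tool from outside, world axes, zero at the start; "moment": the same for the moment, N m; "grip_width": finger opening in m; "grip_force": force on a finger pad.
Only numpy, scipy, OpenCV 4.12 (cv2) and the standard library are available. Lean on these libraries where they do the work, as an engineer would, in place of code of your own. Each camera call takes 0.05 s, during which the arm holds its last target. There are 200 camera calls.

TASK

Let the peg shaper's hinged cover come down onto the round brass size plate, and turn the plate counter-clockwise (seen from above) by pushing on its edge lug until its notch comes under the mark on the cover and the cover's tongue drops fully home in the notch. Then keep pushing the same way until the plate bears firmly on the tongue, so that the play is taken up: lean on the lug for a moment with about 10 N, and never push the plate or the cover with more than 15 N. Let go and leave the plate and cover like that; leave the other things on the bench where they are.

Things in the scene. Friction and masses are not known exactly. Their poses are not given: they have to be found in the camera images.
- shaper: Fixed dark steel foot of the peg shaper, round, 92 mm across, 21 mm high. Origin: on the bench, on the plate's turning axis. +x points from that axis to the cover's hinge pin (pin along y, 78 mm from the axis, 40 mm above the bench, between two steel cheeks 47 mm high, 67 mm over their outer faces), z up.
- plate: Turning brass size plate: disc 100 mm across, 12 mm thick, top 34 mm above the bench; one notch in its rim, one lug on its rim. Origin on the axis at its underside; +x points through the notch's middle; zero yaw relative to the shaper = notch centred under the tongue. Dry friction (about 2 N at the lug turns it, and it stays where left). Starts 30 to 75 degrees clockwise of the cover.
- notch (a point): Middle of the plate's notch, at the level of the plate's top, 43 mm from the axis. The notch is square-sided, 19 mm wide, open to the rim, 13 mm deep radially. The tongue under the cover is 8 mm wide, 8 mm long radially and 45 mm from the axis when down, reaching 8 mm below the plate's top.
- lug (a point): Middle of the plate's lug, 66 mm from the axis, 28 mm above the bench, 220 degrees counter-clockwise from the notch. The lug is 12 mm wide, 12 mm thick and reaches from the rim (50 mm) to 80 mm from the axis; its flat sides are 6 mm either side of this point. Push its clockwise side.
- cover (a joint): Opening of the brass cover, rad: 0 down, 0.2 tongue riding on the plate, 1.57 upright; starts near 1.8, leaning back on its stop. Tip it from its hinge side towards the plate; past upright it sinks shut in 1 to 2 s (120 g). 38 mm wide, 5 thick, reaches 57 mm from its pin, black line on it (the mark). It sits up to 4 mm to either side on its pin: feel for where the plate meets its tongue.
- stand: Bystander: black walnut slotted stand, 130 by 50 mm, with three rosewood tuning pegs upright in it, 84 mm high in all. Origin under its centre.
- bone_nut: Bystander: bone violin nut, 34 by 6 by 10 mm. Origin under its centre.
- reamer_handle: Bystander: turned beech reamer handle lying down, 24 mm thick, about 82 mm long. Origin under its middle.
- sharpener: Bystander: green enamel pencil sharpener, 40 by 28 by 24 mm. Origin under its centre.

How it is judged:
On the way:
1. the cover is fully down with its tongue in the notch while the plate bears on the tongue with more than 8 N (value of joint cover below 0.04 rad and y of notch in the frame of shaper between 0 and 0.013 m and x of notch in the frame of shaper above 0.03 m and contact force between plate and cover above 8 N), for 0.2 s.
At the end, for the whole second after the job is handed in: The cover is fully down (opening under 0.04 rad) with its tongue in the plate's notch; the plate, turned counter-clockwise, still bears on the tongue (over 0.5 N, kept by its own friction; notch middle to the shaper's +y side), and both are at rest (value of joint cover below 0.04 rad and y of notch in the frame of shaper between 0 and 0.013 m and x of notch in the frame of shaper above 0.03 m and contact force between plate and cover above 0.5 N and angular speed of each of plate, cover below 0.05 rad/s); the robot touches nothing.
It fails at once if the plate is pushed with more than 15 N (contact force between any of the fingers, the arm and plate above 15 N).
It fails at once if the cover is pushed with more than 15 N (contact force between any of the fingers, the arm and cover above 15 N).
It fails at once if the peg stand, bone nut, reamer handle or sharpener is shifted by more than 15 mm (distance of any of stand, bone_nut, reamer_handle, sharpener from where it was at the start of the episode above 0.015 m).
It also fails if it takes over 64 s, if anything falls off the work surface, if the arm or the gripper's body presses on something with over 40 N, if the wrist force passes 120 N, or if a joint passes its speed limit or range.

## Working session

There is one attempt and no reset: what is moved stays moved. The work goes in short steps, Python scripts to look and compute and a shell command to move; the robot and the scene stay as the last step left them, time stands still between calls to the robot, and variables do not carry over. Pictures are saved under pics/ and viewed, at most 10 in all, crops included, and the job is handed in when it is done.

```bash
mkdir -p pics; ls
python3 - <<'E'
from rig import robot, cams
import cv2,numpy as np
for n in("top","side"):
    c=cams.camera(n); np.savez(f"{n}.npz",**c); cv2.imwrite(f"pics/{n}0.png",c["color"])
    print(n,c["fov_y"],c["cx"],c["cy"],c["view"].round(3).tolist())
print(robot.get_obs())
E
```

```text
pics
top 43.29241928296088 254.1197257149165 187.81072853110857 [[-0.021, -1.0, -0.006, 0.037], [-0.986, 0.022, -0.166, 0.582], [0.166, 0.003, -0.986, 1.051], [0.0, 0.0, 0.0, 1.0]]
side 51.56292178714494 251.16581325216873 191.17114403252194 [[0.843, -0.538, -0.001, -0.483], [-0.295, -0.461, -0.837, 0.266], [0.449, 0.706, -0.548, 0.508], [0.0, 0.0, 0.0, 1.0]]
{'time': 0.1, 'q': array([-1.44349394e+00,  5.28389683e-01,  1.43378892e+00, -2.26538070e-05,
        1.18142123e+00, -1.78489585e-01]), 'joint_velocities': array([ 9.07190028e-04, -1.91265911e-03, -2.90337700e-03,  5.06893466e-05,
        1.72808123e-03,  2.26967480e-04]), 'joint_torque': array([-1.12189714e-04, -4.40985703e+01, -1.77151322e+01,  6.34379452e-02,
        5.33634145e-02, -5.67265624e-05]), 'position': array([ 0.18810089, -0.59534912,  0.23865465]), 'tool_rot': array([ 9.88333007e-01,  1.52305151e-01,  1.52113696e-05, -1.00352883e-03]), 'ft_force': array([0.15290826, 0.78438978, 0.15104174]), 'moment': array([-0.03804687,  0.02093547, -0.00142335]), 'grip_force': 0.0, 'grip_width': 0.08667620489848298}
```

View pics/top0.png

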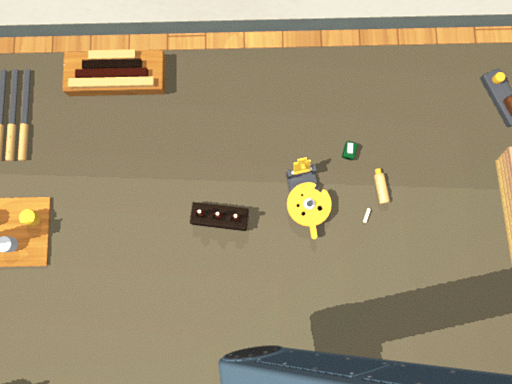

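View pics/side0.png

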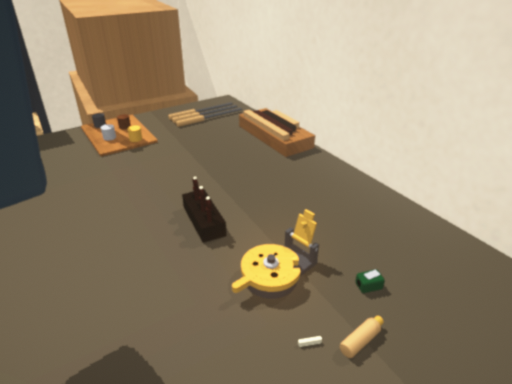

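The top view shows the disc at about (309,204), the lug at (314,232), the cover leaning back at (302,168) and the notch near (322,190). The side view agrees: cover upright behind the plate. Bystanders are clear, with the stand at (220,216).

```bash
cat > h.py <<'E'
import numpy as np,cv2
def ray(c,u,v,z):
    f=192/np.tan(np.radians(float(c["fov_y"]))/2); V=c["view"]; R=V[:3,:3]; o=-R.T@V[:3,3]
    uv=np.atleast_2d(np.c_[u,v]).astype(float)
    d=np.c_[(uv[:,0]-c["cx"])/f,(uv[:,1]-c["cy"])/f,np.ones(len(uv))]@R
    return o+d*((z-o[2])/d[:,2])[:,None]
E
python3 - <<'E'
from h import *
c=dict(np.load("top.npz")); im=c["color"]; hsv=cv2.cvtColor(im,cv2.COLOR_BGR2HSV)
m=cv2.inRange(hsv,(20,120,120),(35,255,255)); m[:, :270]=0; m[:,350:]=0; m[:150]=0;m[250:]=0
n,l,s,ce=cv2.connectedComponentsWithStats(m); print(s.tolist())
i=1+np.argmax(s[1:,4]); v,u=np.where(l==i); P=ray(c,u,v,.034)
# fit circle from robust rim: iterate
cn,_=cv2.findContours((l==i).astype(np.uint8),cv2.RETR_EXTERNAL,cv2.CHAIN_APPROX_NONE)
q=max(cn,key=len)[:,0]; Q=ray(c,q[:,0],q[:,1],.034)[:,:2]
ctr=np.median(P[:,:2],0)
from scipy.optimize import least_squares
r=least_squares(lambda p:np.hypot(*(Q-p[:2]).T)-p[2],[*ctr,.05],loss="soft_l1",f_scale=.001); print(r.x)
C=r.x[:2]; d=Q-C; rad=np.hypot(*d.T); a=np.degrees(np.arctan2(d[:,1],d[:,0]))
k=rad>.06; print("lug",np.degrees(np.arctan2(d[k,1].mean(),d[k,0].mean())),rad.max())
k=rad<.046; print("notch",sorted(zip(a[k].round(),rad[k].round(3))))
# dark hinge / cover
for j in range(1,n): print(j,s[j],ray(c,*ce[j],.08))
big=cv2.resize(im[140:250,260:370],None,fx=5,fy=5,interpolation=cv2.INTER_CUBIC); cv2.imwrite("pics/z.png",big)
E
```

```text
[[0, 0, 512, 384, 194971], [293, 157, 18, 17, 225], [287, 182, 44, 57, 1412]]
[ 0.54425536 -0.09894042  0.05004045]
lug -172.87183219035808 0.07801334133823311
notch [(np.float64(-47.0), np.float64(0.041)), (np.float64(-47.0), np.float64(0.044)), (np.float64(-45.0), np.float64(0.039)), (np.float64(-45.0), np.float64(0.046)), (np.float64(-42.0), np.float64(0.038)), (np.float64(-37.0), np.float64(0.038)), (np.float64(-33.0), np.float64(0.039)), (np.float64(-30.0), np.float64(0.038)), (np.float64(-25.0), np.float64(0.039)), (np.float64(-22.0), np.float64(0.038)), (np.float64(-20.0), np.float64(0.042)), (np.float64(-19.0), np.float64(0.045)), (np.float64(-18.0), np.float64(0.039))]
1 [293 157  18  17 225] [[ 0.62607707 -0.08184158  0.08      ]]
2 [ 287  182   44   57 1412] [[ 0.53478906 -0.09372937  0.08      ]]
```

View pics/z.png

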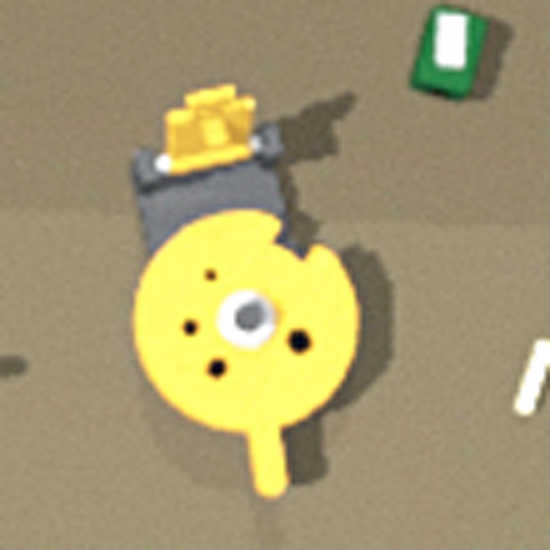

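```bash
T='{"jaw":0,"linear":[0,0,0],"twist":-7.05}'; python3 -m pendant '[{"jaw":0,"linear":[0,0,0],"twist":-7.05},{"jaw":0,"linear":[0,0,0],"twist":-7.05},{"jaw":0,"linear":[0,0,0],"twist":-7.05},{"jaw":0,"linear":[0,0,0],"twist":-7.05},{"jaw":0,"linear":[0,0,0],"twist":-7.05},{"jaw":0,"linear":[0,0,0],"twist":-7.05},{"jaw":0,"linear":[0,0,0],"twist":-7.05},{"jaw":0,"linear":[0,0,0],"twist":-7.05},{"jaw":0,"linear":[0,0,0],"twist":-7.05},{"jaw":0,"linear":[0,0,0],"twist":-7.05},{"jaw":0,"linear":[0,0,0],"twist":-7.05},{"jaw":0,"linear":[0,0,0],"twist":-7.05}]'
python3 -m pendant '[{"jaw":0,"linear":[2.3,3.25,0],"twist":0},{"jaw":0,"linear":[2.3,3.25,0],"twist":0},{"jaw":0,"linear":[2.3,3.25,0],"twist":0},{"jaw":0,"linear":[2.3,3.25,0],"twist":0},{"jaw":0,"linear":[2.3,3.25,0],"twist":0},{"jaw":0,"linear":[2.3,3.25,0],"twist":0},{"jaw":0,"linear":[2.3,3.25,0],"twist":0},{"jaw":0,"linear":[2.3,3.25,0],"twist":0},{"jaw":0,"linear":[2.3,3.25,0],"twist":0},{"jaw":0,"linear":[2.3,3.25,0],"twist":0},{"jaw":0,"linear":[2.3,3.25,0],"twist":0},{"jaw":0,"linear":[2.3,3.25,0],"twist":0}]'
```

```text
time: 1.1
position: [0.1882, -0.5955, 0.2389]
tool_rot: [0.626, 0.78, 0.0, -0.0]
ft_force: [0.4, 0.3, -0.2]
grip_width: 0.0154
grip_force: 0.0
time: 2.1
position: [0.5123, -0.2424, 0.2392]
tool_rot: [0.629, 0.778, -0.0, -0.0]
ft_force: [0.8, -0.2, -0.3]
grip_width: 0.0006
grip_force: 0.0
```

```bash
python3 -m pendant '[{"jaw":0,"linear":[2.2,3.2,0],"twist":0},{"jaw":0,"linear":[2.2,3.2,0],"twist":0},{"jaw":0,"linear":[2.2,3.2,0],"twist":0},{"jaw":0,"linear":[2.2,3.2,0],"twist":0},{"jaw":0,"linear":[2.2,3.2,0],"twist":0},{"jaw":0,"linear":[2.2,3.2,0],"twist":0},{"jaw":0,"linear":[0,0,0],"twist":0},{"jaw":0,"linear":[0,0,0],"twist":0}]'
python3 - <<'E'
from rig import robot, cams
import cv2,numpy as np
c=cams.camera("wrist"); np.savez("w1.npz",**c); cv2.imwrite("pics/w1.png",c["color"])
o=robot.get_obs(); print(o["position"],o["q"])
x,y,z,w=o["tool_rot"]; print("yaw",np.degrees(2*np.arctan2(y,x)))
E
```

```text
time: 2.77
position: [0.6721, -0.0727, 0.2385]
tool_rot: [0.627, 0.779, -0.0, -0.001]
ft_force: [-0.2, 0.2, 0.2]
grip_width: 0.0003
grip_force: 0.0
[ 0.67112743 -0.07411474  0.23861436] [-2.74825410e-01  5.99022266e-01  1.29541786e+00 -7.43919391e-04
  1.24908633e+00 -4.88060460e-01]
yaw 102.23098459224187
```

View pics/w1.png

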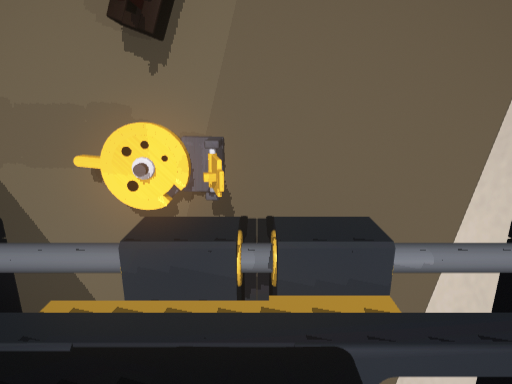

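The wrist view shows the plate at (144,167), the steel cheeks ending at col ~224 (rows 137–195), and the cover leaning back at about (214,173).

Run:
```python
from h import *
c=dict(np.load("w1.npz"))
print(ray(c,[223,224,181],[137,193,137],.044)); print(ray(c,[208,225,205,217],[178,195,150,150],.09)); 
P=ray(c,[223,224],[137,193],.03)
d=P[1]-P[0]; print("pin dir->shaper yaw",np.degrees(np.arctan2(d[1],d[0]))+90)
hsv=cv2.cvtColor(c["color"],cv2.COLOR_BGR2HSV); m=cv2.inRange(hsv,(18,120,100),(35,255,255)); m[215:]=0
n,l,s,ce=cv2.connectedComponentsWithStats(m)
for j in range(1,n):
  if s[j,4]>60:
    print(s[j],ce[j]); v,u=np.where(l==j); C=np.array([.5443,-.0989]); k=c["depth"][v,u]>0
    f=192/np.tan(np.radians(float(c["fov_y"]))/2);D=c["depth"][v,u]; X=np.c_[(u-c["cx"])/f*D,(v-c["cy"])/f*D,D][k]; W=(X-c["view"][:3,3])@c["view"][:3,:3]
    a=np.radians(12); S=np.c_[(W[:,:2]-C)@[np.cos(a),np.sin(a)],(W[:,:2]-C)@[-np.sin(a),np.cos(a)],W[:,2]]
    print("shaper-frame pct",np.percentile(S,[2,50,98],axis=0).round(4).tolist())
```

```text
[[ 0.62862425 -0.04416303  0.044     ]
 [ 0.6413623  -0.10508531  0.044     ]
 [ 0.58467717 -0.05377133  0.044     ]]
[[ 0.62575104 -0.08011643  0.09      ]
 [ 0.64483771 -0.09325421  0.09      ]
 [ 0.61830431 -0.05426241  0.09      ]
 [ 0.62927156 -0.05186381  0.09      ]]
pin dir->shaper yaw 11.80966682381758
[  73  121  118   89 5935] [140.92350463 163.94978939]
shaper-frame pct [[-0.0674, -0.0451, 0.0002], [0.0008, 0.0058, 0.034], [0.0497, 0.0467, 0.0356]]
[203 153  22  44 623] [214.75922953 174.37078652]
shaper-frame pct [[0.0761, -0.0195, 0.0069], [0.088, 0.0015, 0.077], [0.0982, 0.0178, 0.0951]]
```

```bash
python3 -m pendant '[{"jaw":0,"linear":[0.2,0.5,3.5],"twist":0},{"jaw":0,"linear":[0,0,3.5],"twist":0},{"jaw":0,"linear":[0,0,3.5],"twist":0},{"jaw":0,"linear":[0,0,3.5],"twist":0},{"jaw":0,"linear":[0,0,0],"twist":0},{"jaw":0,"linear":[0,0,0],"twist":0}]'
python3 -m pendant '[{"jaw":0,"linear":[0,-0.5,0],"twist":0},{"jaw":0,"linear":[0,-0.5,0],"twist":0},{"jaw":0,"linear":[0,-0.4,0],"twist":0},{"jaw":0,"linear":[0,-0.4,0],"twist":0},{"jaw":0,"linear":[0,-0.3,0],"twist":0},{"jaw":0,"linear":[0,-0.3,0],"twist":0},{"jaw":0,"linear":[0,-0.3,0],"twist":0}]'
```

```text
time: 3.32
position: [0.6735, -0.0729, 0.0976]
tool_rot: [0.629, 0.777, -0.001, -0.003]
ft_force: [0.5, -0.5, 1.7]
grip_width: 0.0005
grip_force: 0.0
time: 3.9
position: [0.6496, -0.0776, 0.1002]
tool_rot: [0.629, 0.778, 0.0, 0.001]
ft_force: [1.1, -0.2, -0.3]
grip_width: 0.0001
grip_force: 0.3
```

```bash
python3 -m pendant '[{"jaw":0,"linear":[0,-0.3,0],"twist":0},{"jaw":0,"linear":[0,-0.3,0],"twist":0},{"jaw":0,"linear":[0,-0.3,0],"twist":0},{"jaw":0,"linear":[0,-0.3,0],"twist":0},{"jaw":0,"linear":[0,-0.3,0],"twist":0},{"jaw":0,"linear":[0,-0.3,0],"twist":0},{"jaw":0,"linear":[0,-0.3,0],"twist":0},{"jaw":0,"linear":[0,-0.3,0],"twist":0}]'
python3 -m pendant '[{"jaw":0,"linear":[0,0,0],"twist":0},{"jaw":0,"linear":[0,0,0],"twist":0},{"jaw":0,"linear":[0,0,0],"twist":0},{"jaw":0,"linear":[0,0,0],"twist":0},{"jaw":0,"linear":[0,0,-2],"twist":0},{"jaw":0,"linear":[0,0,-4],"twist":0},{"jaw":0,"linear":[0,0,-4],"twist":0},{"jaw":0,"linear":[0,0,0],"twist":0},{"jaw":0,"linear":[0,0,0],"twist":0},{"jaw":0,"linear":[0,0,0],"twist":0},{"jaw":0,"linear":[0,0,0],"twist":0},{"jaw":0,"linear":[0,0,0],"twist":0}]'
python3 - <<'E'
from rig import robot, cams
import cv2,numpy as np
c=cams.camera("wrist"); np.savez("w2.npz",**c);s=cams.camera("side")["color"]
cv2.imwrite("pics/w2.png",np.hstack([cv2.resize(c["color"],(400,300)),cv2.resize(s[190:310,190:350],(400,300))]))
E
```

```text
time: 4.57
position: [0.6258, -0.0826, 0.0994]
tool_rot: [0.628, 0.778, -0.0, -0.0]
ft_force: [0.4, -0.2, 0.5]
grip_width: 0.0003
grip_force: 0.1
time: 5.57
position: [0.625, -0.0822, 0.1976]
tool_rot: [0.628, 0.778, -0.001, -0.002]
ft_force: [0.6, -0.4, -0.2]
grip_width: 0.0001
grip_force: 0.0
```

View pics/w2.png

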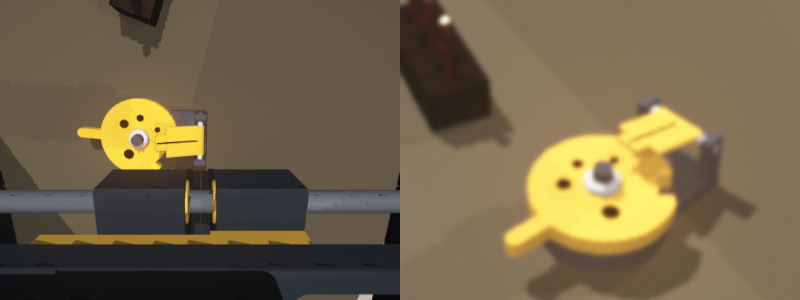

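The side view shows the cover resting on the plate (tongue riding). Next, go to the clockwise side of the lug.

```bash
python3 -m pendant '[{"jaw":0,"linear":[0.97,-3.72,0],"twist":0},{"jaw":0,"linear":[0.97,-3.72,0],"twist":0},{"jaw":0,"linear":[0.97,-3.72,0],"twist":0},{"jaw":0,"linear":[0.97,-3.72,0],"twist":0},{"jaw":0,"linear":[0,0,4],"twist":5},{"jaw":0,"linear":[0,0,4],"twist":0},{"jaw":0,"linear":[0,0,0],"twist":0},{"jaw":0,"linear":[0,0,0],"twist":0}]'
cat > st.py <<'E'
from rig import robot
import numpy as np
o=robot.get_obs(); x,y,z,w=o["tool_rot"]; yaw=2*np.arctan2(y,x)
C=np.array([.5443,-.0989]); d=o["position"][:2]-C
X=np.array([np.cos(yaw),np.sin(yaw)]);Y=np.array([np.sin(yaw),-np.cos(yaw)])
print("yaw",np.degrees(yaw).round(2),"r",np.hypot(*d).round(4),"ang",np.degrees(np.arctan2(d[1],d[0])).round(1),"in tool x,y from axis",d@X,d@Y,"z",o["position"][2],"F tool xy",o["ft_force"][:2]@X,o["ft_force"][:2]@Y)
E
python3 st.py
```

```text
time: 6.33
position: [0.4709, -0.0753, 0.1176]
tool_rot: [0.662, 0.75, -0.001, -0.003]
ft_force: [0.1, -0.4, 0.8]
grip_width: 0.0008
grip_force: 0.0
yaw 97.13 r 0.0771 ang 162.2 in tool x,y from axis 0.03252646509845518 -0.06993505491277897 z 0.1176200399269072 F tool xy -0.4445086543999808 0.01702175582655807
```

```bash
python3 -m pendant '[{"jaw":0,"linear":[0,0,2.75],"twist":0},{"jaw":0,"linear":[0,0,2.75],"twist":0},{"jaw":0,"linear":[0,0,2.75],"twist":0},{"jaw":0,"linear":[0,0,0],"twist":0},{"jaw":0,"linear":[-0.4,0,0],"twist":0},{"jaw":0,"linear":[-0.4,0,0],"twist":0},{"jaw":0,"linear":[-0.2,0,0],"twist":0},{"jaw":0,"linear":[-0.2,0,0],"twist":0},{"jaw":0,"linear":[0,0,0],"twist":0},{"jaw":0,"linear":[0,0,0],"twist":0}]'
python3 st.py
python3 -m pendant '[{"jaw":0,"linear":[-0.2,0,0],"twist":0},{"jaw":0,"linear":[-0.2,0,0],"twist":0},{"jaw":0,"linear":[-0.2,0,0],"twist":0},{"jaw":0,"linear":[0,0,0],"twist":0}]';python3 st.py
```

```text
time: 7.17
position: [0.4745, -0.0882, 0.0381]
tool_rot: [0.662, 0.75, 0.0, 0.001]
ft_force: [-0.1, 0.2, -1.0]
grip_width: 0.0003
grip_force: 0.0
yaw 97.1 r 0.0706 ang 171.3 in tool x,y from axis 0.019246702538282253 -0.06792954770448607 z 0.03805807897571489 F tool xy 0.20308737593984683 -0.08830868329705623
time: 7.5
position: [0.4743, -0.0936, 0.0371]
tool_rot: [0.662, 0.75, -0.0, -0.001]
ft_force: [-0.9, 2.1, 1.9]
grip_width: 0.0005
grip_force: 1.0
yaw 97.11 r 0.0702 ang 175.7 in tool x,y from axis 0.013940044982404937 -0.06876532059557941 z 0.03705136839053277 F tool xy 2.1556425972949627 -0.589181512566645
```

```bash
python3 -m pendant '[{"jaw":0,"linear":[-0.24,-0.04,0],"twist":-2},{"jaw":0,"linear":[-0.36,-0.06,0],"twist":-3},{"jaw":0,"linear":[-0.36,-0.06,0],"twist":-3},{"jaw":0,"linear":[-0.36,-0.06,0],"twist":-3},{"jaw":0,"linear":[-0.36,-0.06,0],"twist":-3},{"jaw":0,"linear":[-0.36,-0.06,0],"twist":-3},{"jaw":0,"linear":[-0.24,-0.04,0],"twist":-2},{"jaw":0,"linear":[-0.12,-0.02,0],"twist":-1}]';python3 st.py
python3 -m pendant '[{"jaw":0,"linear":[-0.12,-0.02,0],"twist":-1},{"jaw":0,"linear":[-0.24,-0.04,0],"twist":-2},{"jaw":0,"linear":[-0.24,-0.04,0],"twist":-2},{"jaw":0,"linear":[-0.24,-0.04,0],"twist":-2},{"jaw":0,"linear":[-0.24,-0.04,0],"twist":-2},{"jaw":0,"linear":[-0.12,-0.02,0],"twist":-1}]';python3 st.py
```

```text
time: 8.17
position: [0.4765, -0.1175, 0.0369]
tool_rot: [0.521, 0.854, -0.0, -0.001]
ft_force: [-0.9, 2.1, 2.4]
grip_width: 0.0004
grip_force: 1.5
yaw 117.19 r 0.0703 ang -164.7 in tool x,y from axis 0.01448789221976407 -0.06881138010851788 z 0.036856042329526786 F tool xy 2.327383716773607 0.15754228606624676
time: 8.67
position: [0.4805, -0.1287, 0.0367]
tool_rot: [0.445, 0.896, -0.0, -0.002]
ft_force: [-4.2, 2.0, 1.3]
grip_width: 0.0002
grip_force: 1.6
yaw 127.21 r 0.0704 ang -155.0 in tool x,y from axis 0.014830774057727033 -0.06880224559068107 z 0.03674467216295965 F tool xy 4.126082635700368 -2.1229214051408167
```

```bash
python3 -m pendant '[{"jaw":0,"linear":[-0.12,-0.025,0],"twist":-1},{"jaw":0,"linear":[-0.12,-0.025,0],"twist":-1},{"jaw":0,"linear":[-0.12,-0.025,0],"twist":-1},{"jaw":0,"linear":[-0.12,-0.025,0],"twist":-1},{"jaw":0,"linear":[-0.12,-0.025,0],"twist":-1},{"jaw":0,"linear":[-0.06,-0.01,0],"twist":-0.5}]';python3 st.py
python3 -m pendant '[{"jaw":0,"linear":[-0.06,-0.01,0],"twist":-0.5},{"jaw":0,"linear":[-0.06,-0.01,0],"twist":-0.5},{"jaw":0,"linear":[-0.06,-0.01,0],"twist":-0.5},{"jaw":0,"linear":[-0.06,-0.01,0],"twist":-0.5},{"jaw":0,"linear":[-0.06,-0.01,0],"twist":-0.5},{"jaw":0,"linear":[-0.06,-0.01,0],"twist":-0.5},{"jaw":0,"linear":[-0.06,-0.01,0],"twist":-0.5}]';python3 st.py
```

```text
time: 9.17
position: [0.4853, -0.1353, 0.0369]
tool_rot: [0.401, 0.916, -0.0, 0.0]
ft_force: [-3.8, 0.5, -0.2]
grip_width: 0.0005
grip_force: 1.3
yaw 132.69 r 0.0693 ang -148.3 in tool x,y from axis 0.013232105589528791 -0.06805492574333628 z 0.036917346173054366 F tool xy 2.876634601973616 -2.451891198799665
time: 9.75
position: [0.4875, -0.1386, 0.037]
tool_rot: [0.373, 0.928, 0.0, 0.0]
ft_force: [-3.3, 2.0, -1.8]
grip_width: 0.0003
grip_force: 1.3
yaw 136.17 r 0.0692 ang -145.1 in tool x,y from axis 0.013478104441444734 -0.06791458924705372 z 0.03704094692493873 F tool xy 3.7793283942228544 -0.8759845849297253
```

```bash
for i in 1; do python3 -m pendant '[{"jaw":0,"linear":[-0.06,-0.01,0],"twist":-0.5},{"jaw":0,"linear":[-0.06,-0.01,0],"twist":-0.5},{"jaw":0,"linear":[-0.06,-0.01,0],"twist":-0.5},{"jaw":0,"linear":[-0.06,-0.01,0],"twist":-0.5},{"jaw":0,"linear":[-0.06,-0.01,0],"twist":-0.5},{"jaw":0,"linear":[-0.06,-0.01,0],"twist":-0.5}]'; done
python3 - <<'E'
exec(open('st.py').read())
from rig import cams; import cv2
t=cams.camera("side")["color"][200:300,220:340]; cv2.imwrite("pics/s3.png",cv2.resize(t,(600,500),interpolation=2))
E
```

```text
time: 10.25
position: [0.4898, -0.1415, 0.0371]
tool_rot: [0.349, 0.937, -0.0, 0.0]
ft_force: [-3.7, 0.2, -0.5]
grip_width: 0.0005
grip_force: 1.3
yaw 139.17 r 0.0692 ang -142.0 in tool x,y from axis 0.01339937202445037 -0.06791352718200114 z 0.03708883504830988 F tool xy 2.930641122215668 -2.329397354914329
```

View pics/s3.png

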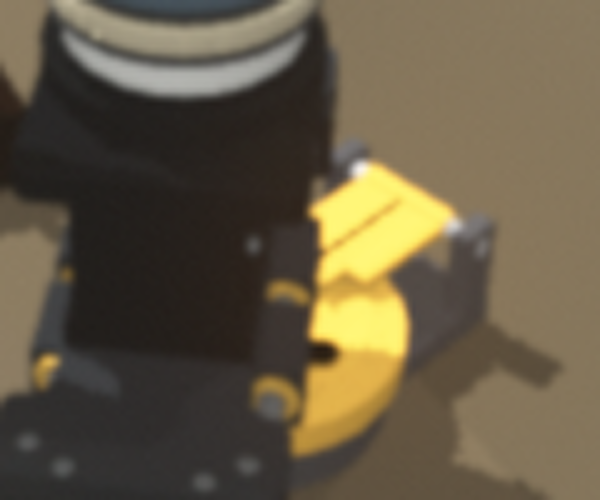

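The cover lies over the notch, but whether the tongue has dropped isn't visible; I'll continue gently by feel.

```bash
python3 -m pendant '[{"jaw":0,"linear":[-0.06,-0.01,0],"twist":-0.5},{"jaw":0,"linear":[-0.06,-0.01,0],"twist":-0.5},{"jaw":0,"linear":[-0.06,-0.01,0],"twist":-0.5},{"jaw":0,"linear":[-0.06,-0.01,0],"twist":-0.5}]';python3 st.py
python3 -m pendant '[{"jaw":0,"linear":[-0.06,-0.01,0],"twist":-0.5},{"jaw":0,"linear":[-0.06,-0.01,0],"twist":-0.5},{"jaw":0,"linear":[-0.06,-0.01,0],"twist":-0.5}]';python3 st.py
```

```text
time: 10.63
position: [0.4914, -0.1434, 0.0371]
tool_rot: [0.332, 0.943, -0.0, 0.0]
ft_force: [-3.2, -0.1, -0.3]
grip_width: 0.0005
grip_force: 1.3
yaw 141.17 r 0.0692 ang -140.0 in tool x,y from axis 0.013350918391757493 -0.06785112167962797 z 0.03709751448856057 F tool xy 2.384731830940935 -2.0901309100337158
time: 10.88
position: [0.4926, -0.1447, 0.0371]
tool_rot: [0.32, 0.947, -0.0, 0.0]
ft_force: [-2.9, -0.4, -0.0]
grip_width: 0.0003
grip_force: 1.3
yaw 142.67 r 0.0691 ang -138.4 in tool x,y from axis 0.013305434147074306 -0.06779133491746851 z 0.03710432282420439 F tool xy 2.0877147497622204 -2.095622333082758
```

```bash
python3 -m pendant '[{"jaw":0,"linear":[-0.06,-0.01,0],"twist":-0.5},{"jaw":0,"linear":[-0.06,-0.01,0],"twist":-0.5},{"jaw":0,"linear":[-0.06,-0.01,0],"twist":-0.5}]';python3 st.py
python3 -m pendant '[{"jaw":0,"linear":[-0.04,-0.01,0],"twist":-0.3},{"jaw":0,"linear":[-0.04,-0.01,0],"twist":-0.3},{"jaw":0,"linear":[-0.04,-0.01,0],"twist":-0.3}]';python3 st.py
```

```text
time: 11.13
position: [0.4939, -0.1461, 0.0371]
tool_rot: [0.308, 0.952, -0.0, 0.0]
ft_force: [-3.4, -0.8, -1.3]
grip_width: 0.0004
grip_force: 1.3
yaw 144.17 r 0.069 ang -136.9 in tool x,y from axis 0.013257063188965404 -0.06774337448872403 z 0.03710727042642224 F tool xy 2.243816275835884 -2.6436618110435752
time: 11.38
position: [0.4947, -0.1469, 0.0371]
tool_rot: [0.3, 0.954, 0.0, 0.0]
ft_force: [-2.7, 0.4, -0.0]
grip_width: 0.0003
grip_force: 1.3
yaw 145.05 r 0.0691 ang -135.9 in tool x,y from axis 0.013174308812805013 -0.06778429634079403 z 0.03708861864195639 F tool xy 2.439022806649714 -1.2484290785457488
```

```bash
for k in 1; do python3 -m pendant '[{"jaw":0,"linear":[-0.04,-0.01,0],"twist":-0.3},{"jaw":0,"linear":[-0.04,-0.01,0],"twist":-0.3},{"jaw":0,"linear":[-0.04,-0.01,0],"twist":-0.3},{"jaw":0,"linear":[-0.04,-0.01,0],"twist":-0.3}]'; done;python3 st.py
python3 -m pendant '[{"jaw":0,"linear":[-0.04,-0.01,0],"twist":-0.3},{"jaw":0,"linear":[-0.04,-0.01,0],"twist":-0.3},{"jaw":0,"linear":[-0.04,-0.01,0],"twist":-0.3}]';python3 st.py
```

```text
time: 11.72
position: [0.4957, -0.1481, 0.0371]
tool_rot: [0.29, 0.957, 0.0, 0.0]
ft_force: [-2.9, 0.5, 0.0]
grip_width: 0.0004
grip_force: 1.5
yaw 146.25 r 0.0691 ang -134.6 in tool x,y from axis 0.013053021614306597 -0.06786834223367126 z 0.037082580278265075 F tool xy 2.704989418392482 -1.1467812950850198
time: 11.97
position: [0.4959, -0.1485, 0.0371]
tool_rot: [0.283, 0.959, 0.0, -0.001]
ft_force: [-4.4, 1.9, 2.7]
grip_width: 0.0005
grip_force: 2.3
yaw 147.15 r 0.0693 ang -134.3 in tool x,y from axis 0.013759544633431285 -0.06788608521057488 z 0.03705093846419396 F tool xy 4.715313005932693 -0.7889501940680382
```

```bash
python3 -m pendant '[{"jaw":0,"linear":[-0.04,0,0],"twist":0},{"jaw":0,"linear":[-0.02,0,0],"twist":0},{"jaw":0,"linear":[0,0,0],"twist":0}]';python3 st.py
python3 -m pendant '[{"jaw":0,"linear":[-0.04,0,0],"twist":0},{"jaw":0,"linear":[0,0,0],"twist":0},{"jaw":0,"linear":[0,0,0],"twist":0}]';python3 st.py
```

```text
time: 12.22
position: [0.496, -0.1485, 0.037]
tool_rot: [0.283, 0.959, 0.0, -0.001]
ft_force: [-4.9, 2.1, 2.7]
grip_width: 0.0002
grip_force: 2.7
yaw 147.13 r 0.0692 ang -134.2 in tool x,y from axis 0.013611310570576284 -0.06789306401344737 z 0.03701067786394618 F tool xy 5.308855204166517 -0.8990274026755255
time: 12.47
position: [0.4961, -0.1486, 0.037]
tool_rot: [0.283, 0.959, 0.0, -0.002]
ft_force: [-5.4, 3.1, 3.8]
grip_width: 0.0004
grip_force: 2.9
yaw 147.13 r 0.0692 ang -134.1 in tool x,y from axis 0.01352556921595969 -0.06788810423533789 z 0.037031824203798365 F tool xy 6.253747702519164 -0.3515689461092691
```

```bash
python3 -m pendant '[{"jaw":0,"linear":[-0.05,0,0],"twist":0},{"jaw":0,"linear":[0,0,0],"twist":0},{"jaw":0,"linear":[0,0,0],"twist":0}]';python3 st.py
python3 -m pendant '[{"jaw":0,"linear":[-0.05,0,0],"twist":0},{"jaw":0,"linear":[0,0,0],"twist":0},{"jaw":0,"linear":[0,0,0],"twist":0}]';python3 st.py
```

```text
time: 12.72
position: [0.4962, -0.1487, 0.037]
tool_rot: [0.283, 0.959, 0.001, -0.002]
ft_force: [-5.7, 2.8, 3.4]
grip_width: 0.0005
grip_force: 3.1
yaw 147.13 r 0.0692 ang -134.0 in tool x,y from axis 0.013420371863817837 -0.06791779904722212 z 0.0370072947183382 F tool xy 6.308622210535811 -0.7934163623719026
time: 12.97
position: [0.4962, -0.1487, 0.037]
tool_rot: [0.283, 0.959, 0.001, -0.002]
ft_force: [-5.9, 3.5, 4.8]
grip_width: 0.0005
grip_force: 3.4
yaw 147.14 r 0.0692 ang -134.0 in tool x,y from axis 0.013378163121952008 -0.06792740949191592 z 0.03700140427410518 F tool xy 6.862772015029102 -0.22524359057227722
```

```bash
python3 -m pendant '[{"jaw":0,"linear":[-0.05,0,0],"twist":0},{"jaw":0,"linear":[-0.05,0,0],"twist":0},{"jaw":0,"linear":[0,0,0],"twist":0}]';python3 st.py
python3 -m pendant '[{"jaw":0,"linear":[-0.05,0,0],"twist":0},{"jaw":0,"linear":[-0.05,0,0],"twist":0},{"jaw":0,"linear":[0,0,0],"twist":0},{"jaw":0,"linear":[0,0,0],"twist":0}]';python3 st.py
```

```text
time: 13.22
position: [0.4963, -0.1488, 0.037]
tool_rot: [0.283, 0.959, 0.001, -0.003]
ft_force: [-7.6, 3.2, 5.2]
grip_width: 0.0007
grip_force: 4.0
yaw 147.14 r 0.0692 ang -133.9 in tool x,y from axis 0.01325744998344308 -0.06792849570325404 z 0.03697966922595315 F tool xy 8.178160949934963 -1.4288605576994924
time: 13.55
position: [0.4964, -0.1489, 0.037]
tool_rot: [0.283, 0.959, 0.001, -0.004]
ft_force: [-6.8, 4.7, 6.8]
grip_width: 0.0005
grip_force: 4.6
yaw 147.15 r 0.0692 ang -133.8 in tool x,y from axis 0.013116373125091079 -0.06793921738837376 z 0.036963778668520124 F tool xy 8.254253888598404 0.2990677038238514
```

```bash
python3 -m pendant '[{"jaw":0,"linear":[0,0,-0.05],"twist":0},{"jaw":0,"linear":[0,0,-0.05],"twist":0},{"jaw":0,"linear":[0,0,0],"twist":0}]';python3 st.py
python3 -m pendant '[{"jaw":0,"linear":[-0.05,0,-0.05],"twist":0},{"jaw":0,"linear":[0,0,0],"twist":0},{"jaw":0,"linear":[0,0,0],"twist":0}]';python3 st.py
```

```text
time: 13.8
position: [0.4964, -0.1488, 0.0372]
tool_rot: [0.283, 0.959, 0.001, -0.004]
ft_force: [-6.7, 5.0, -0.3]
grip_width: 0.0001
grip_force: 3.9
yaw 147.14 r 0.0692 ang -133.8 in tool x,y from axis 0.013140110720583143 -0.06793844764384575 z 0.03718461242172138 F tool xy 8.374575514020673 0.5743626912418821
time: 14.05
position: [0.4964, -0.1489, 0.0373]
tool_rot: [0.283, 0.959, 0.001, -0.005]
ft_force: [-7.0, 4.0, -1.8]
grip_width: 0.0006
grip_force: 4.0
yaw 147.14 r 0.0692 ang -133.8 in tool x,y from axis 0.013114156268328294 -0.06794559137011297 z 0.03728875505208259 F tool xy 8.028784549854878 -0.4009287186638371
```

Vertical load is off. Lean a little more, to about 10 N, and hold.

```bash
python3 -m pendant '[{"jaw":0,"linear":[-0.06,0,0],"twist":0},{"jaw":0,"linear":[-0.06,0,0],"twist":0},{"jaw":0,"linear":[0,0,0],"twist":0}]';python3 st.py
python3 -m pendant '[{"jaw":0,"linear":[-0.06,0,0],"twist":0},{"jaw":0,"linear":[-0.04,0,0],"twist":0},{"jaw":0,"linear":[0,0,0],"twist":0},{"jaw":0,"linear":[0,0,0],"twist":0},{"jaw":0,"linear":[0,0,0],"twist":0},{"jaw":0,"linear":[0,0,0],"twist":0}]';python3 st.py
```

```text
time: 14.3
position: [0.4965, -0.1489, 0.0373]
tool_rot: [0.283, 0.959, 0.002, -0.006]
ft_force: [-8.4, 5.7, -0.3]
grip_width: 0.0004
grip_force: 4.7
yaw 147.15 r 0.0692 ang -133.7 in tool x,y from axis 0.013045882371916905 -0.06794102396149003 z 0.03725259592444138 F tool xy 10.092855171259055 0.2370992965252144
time: 14.8
position: [0.4966, -0.149, 0.0373]
tool_rot: [0.283, 0.959, 0.002, -0.007]
ft_force: [-8.8, 6.1, 0.5]
grip_width: 0.0005
grip_force: 5.3
yaw 147.15 r 0.0692 ang -133.6 in tool x,y from axis 0.01291388229861304 -0.06794630678652351 z 0.03725068898433054 F tool xy 10.646936121038207 0.3355820332686887
```

```bash
python3 -m pendant '[{"jaw":0,"linear":[0,0,0],"twist":0},{"jaw":0,"linear":[0,0,0],"twist":0},{"jaw":0,"linear":[0,0,0],"twist":0}]'; python3 -m pendant '[{"jaw":0,"linear":[0.1,0,0],"twist":0},{"jaw":0,"linear":[0.2,0,0],"twist":0},{"jaw":0,"linear":[0.4,0,0],"twist":0},{"jaw":0,"linear":[0.8,0,0],"twist":0},{"jaw":0,"linear":[0.8,0,0],"twist":0},{"jaw":0,"linear":[0.8,0,0],"twist":0},{"jaw":0,"linear":[0,0,0],"twist":0},{"jaw":0,"linear":[0,0,-3],"twist":0},{"jaw":0,"linear":[0,0,-4],"twist":0},{"jaw":0,"linear":[0,0,-4],"twist":0},{"jaw":0,"linear":[0,0,-4],"twist":0},{"jaw":0,"linear":[0,0,0],"twist":0}]'
python3 -m pendant '[{"jaw":0,"linear":[0,-4,0],"twist":0},{"jaw":0,"linear":[0,-4,0],"twist":0},{"jaw":0,"linear":[0,0,0],"twist":0},{"jaw":0,"linear":[0,0,0],"twist":0}]'
python3 - <<'E'
exec(open('st.py').read())
from rig import cams; from h import *
c=cams.camera("side"); t=c["color"][200:300,220:340]; w=cams.camera("top"); 
cv2.imwrite("pics/s4.png",np.hstack([cv2.resize(t,(400,333),interpolation=2),cv2.resize(w["color"][150:250,250:370],(400,333),interpolation=2)]))
E
```

```text
time: 15.05
position: [0.4966, -0.149, 0.0373]
tool_rot: [0.283, 0.959, 0.002, -0.007]
ft_force: [-9.1, 6.3, 1.8]
grip_width: 0.0007
grip_force: 5.3
time: 16.05
position: [0.4809, -0.1383, 0.1958]
tool_rot: [0.283, 0.959, -0.002, 0.008]
ft_force: [0.7, -1.1, -0.1]
grip_width: 0.0004
grip_force: 0.0
time: 16.38
position: [0.4322, -0.2048, 0.1887]
tool_rot: [0.285, 0.958, -0.0, 0.001]
ft_force: [0.7, 0.4, -0.4]
grip_width: 0.0004
grip_force: 0.0
yaw 146.87 r 0.1542 ang -136.6 in tool x,y from axis 0.035951293975306636 -0.1499567015820547 z 0.18866194983926265 F tool xy -0.3609801669311712 0.7249132546885211
```

View pics/s4.png

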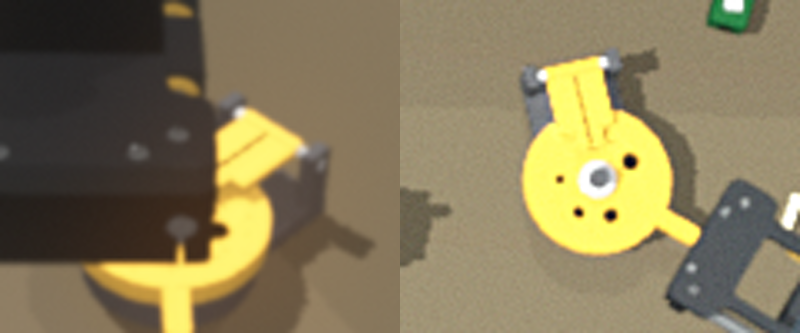

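The top view shows the lug at about −120°, putting the notch about 8° past the mark. That matches the plate bearing on the tongue. I'll do a depth check that the cover is level before handing in.

Run:
```python
from rig import cams; from h import *
c=cams.camera("top"); m=cv2.inRange(cv2.cvtColor(c["color"],cv2.COLOR_BGR2HSV),(20,120,120),(35,255,255))
v,u=np.where((m>0)&(c["depth"]>0)); D=c["depth"][v,u]; f=192/np.tan(np.radians(c["fov_y"])/2)
W=(np.c_[(u-c["cx"])/f*D,(v-c["cy"])/f*D,D]-c["view"][:3,3])@c["view"][:3,:3]
a=np.radians(12); d=W[:,:2]-[.5443,-.0989]; x=d@[np.cos(a),np.sin(a)]; y=d@[-np.sin(a),np.cos(a)]
for lo in(-.02,.03,.04,.05,.06,.07):
    k=(x>lo)&(x<lo+.01)&(abs(y)<.012); print(lo,k.sum(),np.median(W[k,2]).round(4) if k.any() else None)
L=(np.hypot(x,y)>.055)&(np.hypot(x,y)<.08)&(x<0)
print("lug rel deg",np.degrees(np.arctan2(np.median(y[L]),np.median(x[L]))))
```

```text
-0.02 41 0.0337
0.03 48 0.0422
0.04 44 0.042
0.05 43 0.0424
0.06 44 0.0429
0.07 45 0.0431
lug rel deg -132.2227909919405
```

```bash
python3 -c "
from rig import robot; print(robot.hand_in())"
```

```text
the job is handed in; nothing more can be done
None
```

I handed the job in with the cover level and the plate about 8° past the mark, bearing on the tongue; I leaned on the lug with about 10.6 N, let go and backed off clear of everything, but hand-in returned no verdict.

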